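# Bin the shelf roller that binds

### The arm

A 6-joint arm with a two-finger parallel gripper is mounted at the origin on the work surface. World frame = base frame: x ahead of the robot, y to its left, z up, the work surface at z = 0. Lengths are in m, angles in rad, forces in N, time in s.
With the tool pointing down it reaches from about 0.275 to 0.75 m from the base axis. Payload 10.2 kg.
Tool frame: the origin (TCP) lies midway between the tips of the shut fingers; the grasp point (between the pads) lies 19 mm behind it (arm.hold_point_z is the distance from the TCP to the grasp point, in m); z points along the fingers, y is the line along which they close (so a half turn about z gives the same grasp; the last joint's range is limited). The gripper opens to 85 mm and grips with 20 to 120 N. Pads are 22 mm wide; open, the fingers measure 114 mm over their backs; the gripper's body (76 mm by 85 mm) begins 54 mm behind the grasp point. The pads swing forward as they close: fully open they stand 13 mm farther back than shut.
Start: joints at [1.072, 0.313, 1.498, -0, 1.331, -0.223], TCP at [0.143, 0.505, 0.231] pointing down, gripper open.
Joint ranges: [-2.94, 2.94], [-0.97, 2.17], [0.19, 2.56], [-1.23, 4.37], [0.02, 3.11], [-2.88, 2.88]. Speed limits (rad/s): [2.39, 2.39, 3.01, 3.14, 3.14, 3.14].

### API

Orientations are given as [roll, pitch, yaw] about the fixed x, y, z axes, in that order (R = Rz(yaw) Ry(pitch) Rx(roll)).
In Python, from bench import arm gives the robot as it stands.
- The arm moves only by the shell command python3 -m jog 'ROWS' [OPENING] [FORCE]. ROWS is a JSON object of lists of equal length, an entry for each row: "xyz": the shift along the tool's x, y, z in units of 40 mm (1.0 is 40 mm), a list of three; "delta_rot": the turn, a rotation vector about the tool's x, y, z in units of 8 degrees (1.0 is 8 degrees), a list of three. A call has 1 to 5 rows; each row is the pose to reach, as a shift and turn from the pose commanded when the call began, along the tool's axes at that moment; what a row does not reach only later rows make up. A row lasts 1/10 s, in which the tool goes at most 50 mm and 8.59 degrees, less where a joint would pass 70% of its speed; a pose out of reach is approached as far as the arm can. A call with a gripper value outside its range is refused whole. OPENING is the finger opening in mm, from 0 to 85.4, set as the call begins (- or left out, the last holds). The fingers move at their own pace and stop on an object; FORCE is the grip in N (left out, the last holds). Time passes only in rows, so rows that repeat a pose let the fingers close. It gives the time, the measured TCP pose, the force, the opening and the grip force at its end, in the units of the state.
- arm.state(): the state, without advancing time (a new reading comes with each control period).
- arm.camera(name): name is "scene" or "top"; returns a dict with "pixels" (400x640x3 uint8, red, green, blue), "fx", "fy", "cx", "cy" (pixels), "world_from_camera" (4x4, takes a point from camera to world coordinates). Camera axes: x right, y down, z forward; pixel columns grow to the right and rows downward; lengths in m; the calibration is good to about 2 mm. A picture is of the moment at which its call begins. There is no depth.
- arm.sign_off(): hands the job in; it is judged then, once.
Trained networks look in a picture, given as the dict that the camera call returned (one of the last four; its "shot" number tells which), for a name from the list of things; names that differ only in an ending like _2 or _b are one class to them, and where a whole thing is asked for, a point or a joint stands for the part that bears it (a point fixed in the world has none). Each returns a list of dicts, best first, with "conf" (0 to 1); they miss things now and then, are a little off and sometimes report something else, mostly with a low value. They report only what shows in the picture. A call takes as long as a camera call. They do not tell look-alikes from the thing itself.
- arm.masks_of(picture, label): "pixels" (400x640 bool, what is visible of it) and "box" ([left, top, right, bottom] as shares, 0 to 1, of the picture: columns of its width, rows of its height, round what is visible of it).
- arm.pinpoint(picture, label): "centre" ([column, row] as shares, 0 to 1, of the picture: columns of its width, rows of its height: a listed point, or the origin of a listed thing).
The state is a dict: "time_s": time; "joints": joint angles; "joint_vel": joint speeds; "effort": joint torques, N m; "tcp_pos": TCP position; "orientation": TCP orientation; "contact_force": force on the tool from outside, world axes, zero at the start; "moment": the same for the moment, N m; "grip_width": finger opening in m; "grasp_force": force on a finger pad.
Only numpy, scipy, OpenCV 4.12 (cv2) and the standard library are available. Lean on these libraries where they do the work, as an engineer would, in place of code of your own. Each camera call takes 0.05 s, during which the arm holds its last target. There are 200 camera calls.

### The job

The two rollers from the pull-out spice shelf lie on their mounting plates, and one of the two wheels binds on its axle. Grip each wheel in turn and give it about a quarter turn to find out which. Put the roller that binds into the open steel tin; leave the one that runs freely standing where it is, with its wheel about a quarter turn or more round from how you found it.

Things in the scene. Friction and masses are not known exactly. Their poses are not given: they have to be found in the camera images.
- roller_a: Loose roller, about 0.31 kg: flat steel plate 84 x 56 x 4 mm lying on the shelf, an upright axle in its centre carrying a grey nylon wheel 48 mm in diameter that cannot come off; the wheel's rim spans 10 to 36 mm above the plate's underside, a steel axle cap tops it at 39 mm. Origin: centre of the plate's underside, on the wheel's axis; x along the 84 mm side, z up. Lift it by the wheel's rim.
- roller_b: The other roller, which looks the same as roller_a: same sizes, origin and axes. Which of the two binds is not told. A wheel that runs freely turns while its plate lies still; one that binds is seized and cannot be turned on its axle: the plate comes round with the wheel.
- wheel_a (a joint): Angle (rad) of roller_a's wheel on its axle relative to its own plate, counter-clockwise from above, with no end stops within six turns. 0 = the raised white rib on the wheel's top points along the plate's +x; it starts within 0.15 of 0.
- wheel_b (a joint): The same for roller_b's wheel.
- tin: Open rectangular stainless tin, fixed to the shelf: 200 x 160 mm outside, 55 mm high, walls and floor 4 mm thick, empty. Origin: centre of its underside; x along the 200 mm side, z up.
Things that resemble listed ones, but are neither listed nor needed, are in the scene too. Leave any purple look-alike of the roller_a alone.

How it is judged:
By the outcome, as a careful person would: the job done as asked, in the order asked, and still so for the second after the job is handed in, with the robot touching nothing.
It also fails if it takes over 46 s, if anything falls off the work surface, if the arm or the gripper's body presses on something with over 40 N, if the wrist force passes 120 N, or if a joint passes its speed limit or range.

## Working session

There is one attempt and no reset: what is moved stays moved. The work goes in short steps, Python scripts to look and compute and a shell command to move; the robot and the scene stay as the last step left them, time stands still between calls to the robot, and variables do not carry over. Pictures are saved under pics/ and viewed, at most 10 in all, crops included, and the job is handed in when it is done.

```bash
mkdir -p pics; ls; cat > h.py <<'E'
import numpy as np, cv2
from bench import arm
def ray(p,u,v,z):
    T=np.array(p["world_from_camera"]); d=T[:3,:3]@np.array([(u-p["cx"])/p["fx"],(v-p["cy"])/p["fy"],1]); o=T[:3,3]
    return o+d*(z-o[2])/d[2]
def save(p,name,box=None,s=1):
    im=np.array(p["pixels"])[:,:,::-1]
    if box: im=im[box[1]:box[3],box[0]:box[2]]
    cv2.imwrite("pics/"+name,cv2.resize(im,None,fx=s,fy=s,interpolation=cv2.INTER_CUBIC))
E
python3 - <<'E'
from h import *
for c in ("top","scene"):
    p=arm.camera(c); save(p,c+"0.png"); print(c,np.round(np.array(p["world_from_camera"])[:3,3],3),p["fx"])
    for l in ("roller_a","wheel_a","tin"):
        for r in arm.pinpoint(p,l):
            u,v=r["centre"][0]*640,r["centre"][1]*400; print("pin",l,round(r["conf"],2),round(u),round(v),ray(p,u,v,0).round(3))
        for r in arm.masks_of(p,l):
            b=np.array(r["box"])*[640,400,640,400]; print("mask",l,round(r["conf"],2),b.round(),r["pixels"].sum())
s=arm.state();print(s["time_s"],s["tcp_pos"],s["orientation"],s["grip_width"],arm.hold_point_z)
E
```

```text
pics
top [ 0.198 -0.046  0.987] 482.86807856248237
pin roller_a 0.88 335 146 [ 0.509 -0.077  0.   ]
pin roller_a 0.87 453 275 [ 0.234 -0.31   0.   ]
pin roller_a 0.76 218 229 [0.336 0.168 0.   ]
pin roller_a 0.67 196 145 [0.517 0.22  0.   ]
pin roller_a 0.57 350 210 [ 0.372 -0.105  0.   ]
mask roller_a 0.93 [178. 127. 212. 169.] 1087
mask roller_a 0.9 [314. 126. 360. 171.] 989
mask roller_a 0.71 [329. 188. 377. 225.] 1120
mask roller_a 0.71 [193. 207. 238. 255.] 1212Traceback (most recent call last):
  File "<stdin>", line 5, in <module>
ValueError: it knows: roller, tin
```

```bash
python3 - <<'E'
from h import *
for c in ("top","scene"):
    p=arm.camera(c); save(p,c+"1.png"); print(c,np.round(np.array(p["world_from_camera"])[:3,3],3),p["fx"])
    for l in ("roller_a","tin"):
        for r in arm.pinpoint(p,l):
            u,v=r["centre"][0]*640,r["centre"][1]*400; print("pin",l,round(r["conf"],2),round(u),round(v),ray(p,u,v,0).round(3))
        for r in arm.masks_of(p,l):
            b=np.array(r["box"])*[640,400,640,400]; print("mask",l,round(r["conf"],2),b.round(),r["pixels"].sum())
s=arm.state();print(s["time_s"],s["tcp_pos"],s["orientation"],s["grip_width"],arm.hold_point_z)
E
```

```text
top [ 0.198 -0.046  0.987] 482.86807856248237
pin roller_a 0.86 334 145 [ 0.513 -0.075  0.   ]
pin roller_a 0.83 452 277 [ 0.231 -0.307  0.   ]
pin roller_a 0.81 195 149 [0.509 0.221 0.   ]
pin roller_a 0.81 213 227 [0.34  0.178 0.   ]
pin roller_a 0.57 352 208 [ 0.376 -0.109  0.   ]
mask roller_a 0.92 [314. 127. 358. 169.] 958
mask roller_a 0.88 [197. 206. 237. 256.] 1145
mask roller_a 0.85 [330. 189. 378. 227.] 1133
mask roller_a 0.68 [178. 126. 213. 168.] 1070
mask roller_a 0.68 [434. 252. 473. 301.] 1218
mask roller_a 0.28 [180. 135. 206. 158.] 501
pin tin 0.9 457 172 [ 0.448 -0.332  0.   ]
mask tin 0.81 [403. 107. 523. 227.] 8629
scene [0.991 0.515 0.581] 427.62915396630365
pin roller_a 0.89 388 302 [0.512 0.226 0.   ]
pin roller_a 0.78 299 150 [ 0.212 -0.331  0.   ]
pin roller_a 0.73 310 200 [ 0.379 -0.112  0.   ]
pin roller_a 0.68 422 242 [0.323 0.173 0.   ]
pin roller_a 0.67 281 228 [ 0.504 -0.075  0.   ]
mask roller_a 0.95 [364. 277. 413. 321.] 1348
mask roller_a 0.86 [405. 221. 431. 258.] 811
mask roller_a 0.84 [258. 208. 300. 236.] 793
mask roller_a 0.73 [286. 139. 314. 162.] 409
mask roller_a 0.66 [295. 182. 326. 208.] 587
pin tin 0.65 232 177 [ 0.45  -0.335  0.   ]
0.65 [0.14297847 0.5051413  0.23129136] [-3.14157930e+00  6.06840993e-06  2.86581057e+00] 0.08518078209585792 0.0187
```

View pics/top1.png

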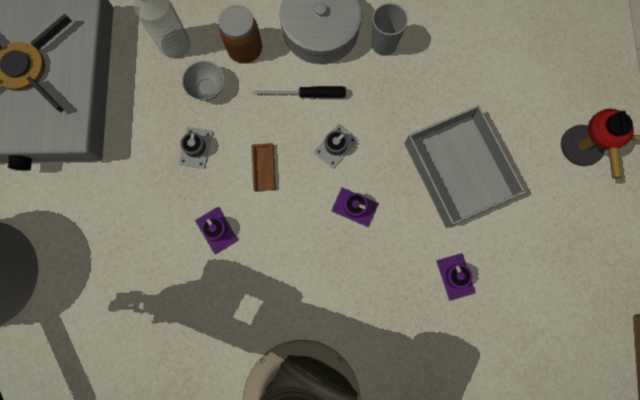

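View pics/scene1.png

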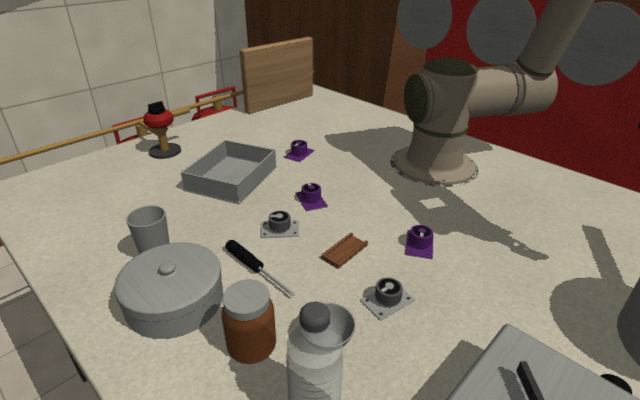

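Candidates for the roller: grey at top-image pixels (195,147) and (335,146); purple at (217,230), (355,207), (456,277). The two grey ones fit (grey steel plate); the purple are the look-alikes to leave. I'll confirm in an enlarged crop.

```bash
python3 - <<'E'
from h import *
p=arm.camera("top"); im=np.array(p["pixels"])
a=im[120:175,165:225]; b=im[120:175,307:367]
o=np.hstack([a,b])[:,:,::-1]; o=cv2.resize(o,None,fx=6.6,fy=6.6,interpolation=cv2.INTER_CUBIC)
o=cv2.convertScaleAbs(o,alpha=1.3); cv2.imwrite("pics/crop.png",o)
E
```

```text
(no output)
```

View pics/crop.png

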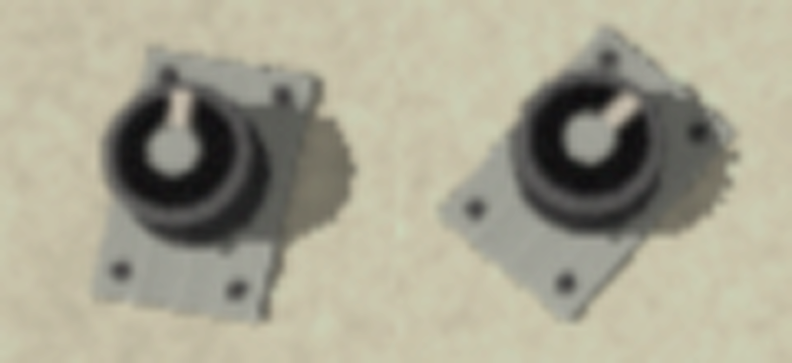

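The crop shows grey steel plates with dark wheels: left cap at crop (173,150), rib pointing to the image top; right cap at (590,137), rib pointing up and right. Both are true rollers, not purple.

```bash
python3 - <<'E'
from h import *
p=arm.camera("top"); q=arm.camera("scene")
def px(x,y,r): return ((x-(396 if r else 0)+.5)/6.6-.5+(307 if r else 165),(y+.5)/6.6-.5+120)
for r,cap,rib,cs in ((0,(173,150),(180,97),[(152,48),(320,78),(265,320),(95,298)]),(1,(590,137),(630,104),[(605,27),(735,130),(572,320),(438,207)])):
    c=ray(p,*px(*cap,r),.039); R=ray(p,*px(*rib,r),.037); K=np.array([ray(p,*px(*k,r),.004) for k in cs])
    print("cap",c.round(4),"plate centre",K.mean(0).round(4),"sides",np.linalg.norm(K-np.roll(K,-1,0),axis=1).round(3),"rib deg",np.degrees(np.arctan2(*(R-c)[[1,0]])))
    e=[K[i]-K[(i+1)%4] for i in range(4)];print([round(float(np.degrees(np.arctan2(v[1],v[0]))),1) for v in e])
    T=np.linalg.inv(np.array(q["world_from_camera"]));x=T[:3,:3]@c+T[:3,3];print("in scene",q["fx"]*x[0]/x[2]+q["cx"],q["fy"]*x[1]/x[2]+q["cy"])
save(q,"sc.png",(255,190,425,320),4.6)
r=[arm.masks_of(p,"tin")][0]
m=r[0]["pixels"].astype(np.uint8); b=cv2.boxPoints(cv2.minAreaRect(cv2.findNonZero(m)))
print(b,[ray(p,*k,.055).round(3) for k in b],np.mean([ray(p,*k,.055) for k in b],0))
E
```

```text
cap [0.5108 0.2198 0.039 ] plate centre [0.5104 0.2178 0.004 ] sides [0.056 0.082 0.055 0.085] rib deg -3.2083068787421087
[78.5, -10.8, -98.5, 169.8]
in scene 388.2729690598579 284.3761038162047
cap [ 0.5099 -0.0781  0.039 ] plate centre [ 0.5103 -0.0783  0.004 ] sides [0.054 0.082 0.057 0.081] rib deg -48.78165683957733
[49.1, -40.8, -132.1, 137.4]
in scene 278.0460225107543 214.54250756344794
[[400.6091  138.41928]
 [481.75638 100.2323 ]
 [525.47314 193.13031]
 [444.32584 231.31729]] [array([ 0.506, -0.208,  0.055]), array([ 0.585, -0.378,  0.055]), array([ 0.389, -0.449,  0.055]), array([ 0.316, -0.284,  0.055])] [ 0.4494393  -0.32977207  0.055     ]
```

View pics/sc.png

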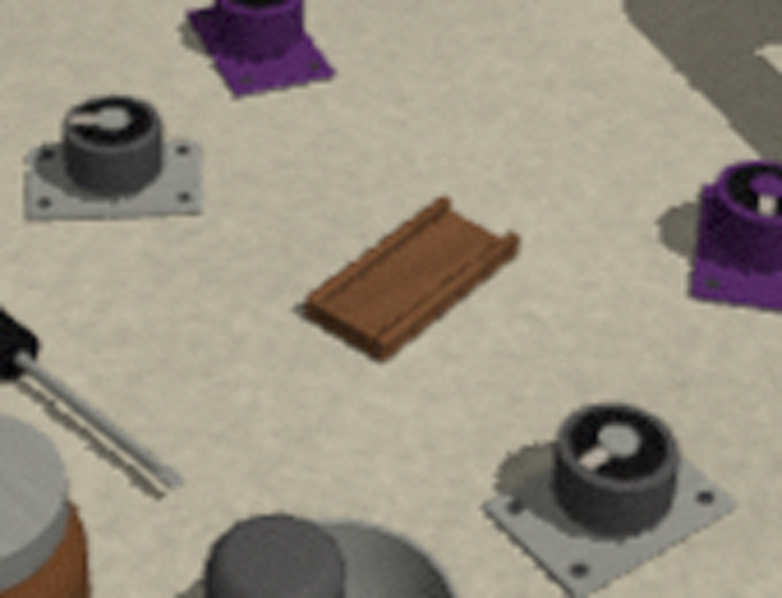

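```bash
python3 -m jog '{"xyz":[[-10.8,-4.37,2.5],[-10.8,-4.37,2.5],[-10.8,-4.37,2.5],[-10.8,-4.37,2.5],[-10.8,-4.37,2.5]],"delta_rot":[[0,0,0],[0,0,0],[0,0,0],[0,0,0],[0,0,0]]}' 85
cat >> h.py <<'E'
from scipy.spatial.transform import Rotation as Ro
def togo(t):
    s=arm.state(); R=Ro.from_euler("xyz",s["orientation"]).as_matrix()
    print("t",round(s["time_s"],2),"tcp",np.round(s["tcp_pos"],4),"yaw",round(float(np.degrees(s["orientation"][2])),1),"j",np.round(s["joints"],2),"grip",s["grip_width"],s["grasp_force"],"F",np.round(s["contact_force"],1),"M",np.round(s["moment"],2))
    print("units to",t,(R.T@(np.array(t)-s["tcp_pos"])/.04).round(3))
E
python3 -c "
from h import *
togo([.5106,.2188,.06])"
```

```text
time_s: 1.35
tcp_pos: [0.3374, 0.3538, 0.1787]
orientation: [3.141, 0.0, 2.866]
contact_force: [-0.0, 1.5, 0.0]
grip_width: 0.0846
grasp_force: 0.0
t 1.35 tcp [0.3374 0.3538 0.1787] yaw 164.2 j [ 0.57  0.28  1.68  0.    1.18 -0.73] grip 0.08457853854613985 0.0 F [-0.   1.5  0. ] M [ 0.06 -0.02 -0.  ]
units to [0.5106, 0.2188, 0.06] [-5.085 -2.072  2.968]
```

```bash
python3 -m jog '{"xyz":[[-4.9,-2,2.5],[-4.9,-2,2.5],[-4.9,-2,2.5],[-4.9,-2,2.5],[-4.9,-2,2.5]],"delta_rot":[[0,0,0],[0,0,0],[0,0,0],[0,0,0],[0,0,0]]}' 80
python3 - <<'E'
from h import *
togo([.5106,.2188,.009])
E
```

```text
time_s: 1.85
tcp_pos: [0.5045, 0.2227, 0.0774]
orientation: [-3.141, -0.001, 2.864]
contact_force: [-0.0, 0.4, 0.3]
grip_width: 0.0802
grasp_force: 0.0
t 1.85 tcp [0.5045 0.2227 0.0774] yaw 164.1 j [ 0.2   0.54  1.6  -0.    1.01 -1.09] grip 0.08016031214564166 0.0 F [-0.   0.4  0.3] M [0.02 0.02 0.04]
units to [0.5106, 0.2188, 0.009] [-0.175 -0.051  1.71 ]
```

```bash
python3 -m jog '{"xyz":[[-0.15,-0.05,0.7],[-0.15,-0.05,0.7],[-0.15,-0.05,0.7]],"delta_rot":[[0,0,0],[0,0,0],[0,0,0]]}' 80
python3 - <<'E'
from h import *
togo([.5106,.2188,.009])
p=arm.camera("scene"); save(p,"s2.png",(340,230,440,330),6)
E
```

```text
time_s: 2.15
tcp_pos: [0.5078, 0.2216, 0.0512]
orientation: [-3.141, -0.001, 2.866]
contact_force: [0.4, 0.2, 0.6]
grip_width: 0.0801
grasp_force: 0.0
t 2.15 tcp [0.5078 0.2216 0.0512] yaw 164.2 j [ 0.2   0.58  1.61  0.    0.95 -1.1 ] grip 0.08005512146763452 0.0 F [0.4 0.2 0.6] M [-0.03  0.03 -0.  ]
units to [0.5106, 0.2188, 0.009] [-0.088 -0.048  1.055]
```

View pics/s2.png

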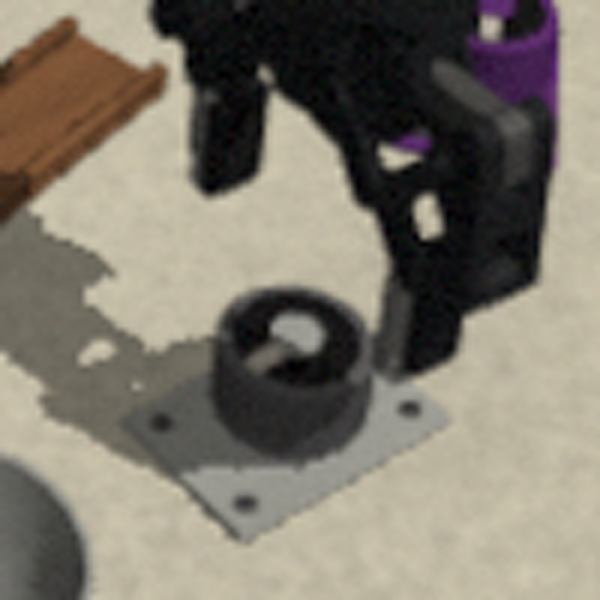

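```bash
python3 -m jog '{"xyz":[[-0.09,-0.05,0.6],[-0.09,-0.05,1.05],[-0.09,-0.05,1.05],[-0.09,-0.05,1.05]],"delta_rot":[[0,0,0],[0,0,0],[0,0,0],[0,0,0]]}' 80 && python3 -m jog '{"xyz":[[0,0,0],[0,0,0],[0,0,0],[0,0,0],[0,0,0]],"delta_rot":[[0,0,0],[0,0,0],[0,0,0],[0,0,0],[0,0,0]]}' 40 30
python3 - <<'E'
from h import *
togo([.5106,.2188,.009])
E
```

```text
time_s: 2.6
tcp_pos: [0.5113, 0.2191, 0.0104]
orientation: [3.141, 0.002, 2.867]
contact_force: [0.2, 0.4, 0.3]
grip_width: 0.08
grasp_force: 0.0
time_s: 3.1
tcp_pos: [0.5116, 0.2188, 0.0102]
orientation: [3.14, 0.002, 2.866]
contact_force: [-1.6, 1.0, 6.6]
grip_width: 0.0472
grasp_force: 29.9
t 3.1 tcp [0.5116 0.2188 0.0102] yaw 164.2 j [ 0.19  0.65  1.62  0.    0.87 -1.1 ] grip 0.04715538365267713 29.9196857213974 F [-1.6  1.   6.6] M [0.21 0.23 0.01]
units to [0.5106, 0.2188, 0.009] [ 0.024 -0.007  0.029]
```

```bash
python3 -m jog '{"xyz":[[0,0,-0.02],[0,0,-0.02],[0,0,-0.02],[0,0,-0.02],[0,0,-0.02]],"delta_rot":[[0,0,0],[0,0,1],[0,0,2],[0,0,3],[0,0,4]]}'
python3 - <<'E'
from h import *
togo([.5106,.2188,.009])
E
python3 -m jog '{"xyz":[[0,0,0],[0,0,0],[0,0,0],[0,0,0],[0,0,0]],"delta_rot":[[0,0,1],[0,0,2],[0,0,3],[0,0,4],[0,0,5]]}' &&
python3 -m jog '{"xyz":[[0,0,0],[0,0,0],[0,0,0],[0,0,0],[0,0,0]],"delta_rot":[[0,0,1],[0,0,2],[0,0,3],[0,0,4],[0,0,4]]}'
python3 - <<'E'
from h import *
togo([.5106,.2188,.009])
p=arm.camera("scene"); save(p,"s3.png",(340,230,440,330),5)
E
```

```text
time_s: 3.6
tcp_pos: [0.5113, 0.2184, 0.0102]
orientation: [3.141, 0.001, 2.302]
contact_force: [0.0, 0.2, 3.2]
grip_width: 0.047
grasp_force: 31.5
t 3.6 tcp [0.5113 0.2184 0.0102] yaw 131.9 j [ 0.19  0.65  1.62 -0.    0.87 -0.54] grip 0.046986100406662734 31.502382159233093 F [0.  0.2 3.2] M [-0.04  0.01  0.1 ]
units to [0.5106, 0.2188, 0.009] [ 0.019 -0.007  0.03 ]
time_s: 4.1
tcp_pos: [0.5113, 0.2184, 0.0102]
orientation: [3.141, 0.0, 1.604]
contact_force: [-0.1, 0.4, 3.0]
grip_width: 0.047
grasp_force: 31.5
time_s: 4.6
tcp_pos: [0.5113, 0.2185, 0.0102]
orientation: [3.141, -0.001, 1.049]
contact_force: [-0.6, -0.6, 4.1]
grip_width: 0.0472
grasp_force: 31.7
t 4.6 tcp [0.5113 0.2185 0.0102] yaw 60.1 j [ 0.19  0.65  1.62 -0.    0.87  0.71] grip 0.047150807282509116 31.656401753425598 F [-0.6 -0.6  4.1] M [-0.08  0.1  -0.15]
units to [0.5106, 0.2188, 0.009] [-0.002 -0.02   0.031]
```

View pics/s3.png

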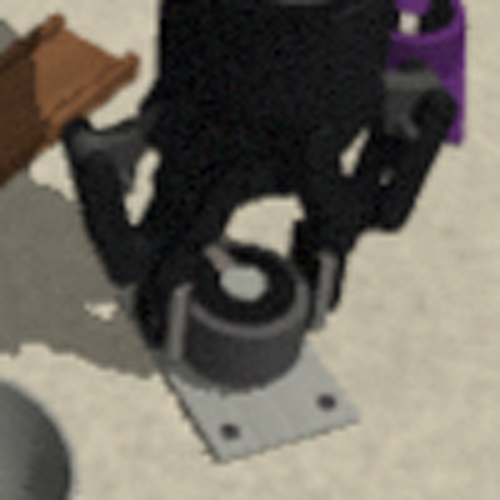

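The plate's short side now faces where the long one was (near edge at (220,460)–(355,415)), so roller L's plate came round with the wheel and it seems to bind. Now I'll test R.

```bash
python3 -m jog '{"xyz":[[0,0,0],[0,0,0],[0,0,-0.5],[0,0,-1.5],[0,0,-2]],"delta_rot":[[0,0,0],[0,0,0],[0,0,0],[0,0,0],[0,0,0]]}' 80 && python3 -m jog '{"xyz":[[-6.44,3.67,-0.2],[-6.44,3.67,-0.2],[-6.44,3.67,-0.2],[-6.44,3.67,-0.2],[-6.44,3.67,-0.2]],"delta_rot":[[0,0,0],[0,0,0],[0,0,0],[0,0,0],[0,0,0]]}' && python3 -m jog '{"xyz":[[-1,0.55,0],[-1,0.55,0],[-1,0.55,0]],"delta_rot":[[0,0,0],[0,0,0],[0,0,0]]}'
python3 - <<'E'
from h import *
togo([.510,-.078,.010])
p=arm.camera("top"); im=np.array(p["pixels"])[120:175,165:225,::-1]; cv2.imwrite("pics/t4.png",cv2.resize(im,None,fx=6.6,fy=6.6,interpolation=cv2.INTER_CUBIC))
E
```

```text
time_s: 5.15
tcp_pos: [0.5117, 0.2186, 0.0921]
orientation: [3.14, -0.002, 1.052]
contact_force: [1.7, 0.8, -0.7]
grip_width: 0.0797
grasp_force: 0.0
time_s: 5.65
tcp_pos: [0.51, -0.0334, 0.0964]
orientation: [-3.141, 0.0, 1.052]
contact_force: [1.5, -0.1, -0.6]
grip_width: 0.0799
grasp_force: 0.0
time_s: 5.95
tcp_pos: [0.5094, -0.0777, 0.0962]
orientation: [-3.141, -0.0, 1.05]
contact_force: [0.3, 0.7, -1.0]
grip_width: 0.0801
grasp_force: 0.0
t 5.95 tcp [ 0.5094 -0.0777  0.0962] yaw 60.2 j [-0.38  0.44  1.7   0.    1.    0.14] grip 0.0800564133041041 0.0 F [ 0.3  0.7 -1. ] M [ 0.02  0.   -0.01]
units to [0.51, -0.078, 0.01] [1.000e-03 1.900e-02 2.154e+00]
```

View pics/t4.png

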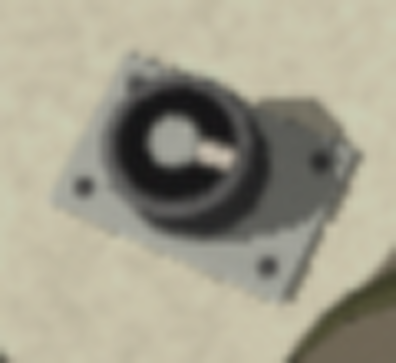

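L's rib and plate rotated together (rib now right at (215,155), the plate's long axis horizontal-ish, cap unmoved at (173,145)): L binds. Test R.

```bash
python3 -m jog '{"xyz":[[0,0.02,1],[0,0.02,1.7],[0,0.02,2.09],[0,0.02,2.09],[0,0.02,2.09]],"delta_rot":[[0,0,0],[0,0,0],[0,0,0],[0,0,0],[0,0,0]]}' 80 && python3 -m jog '{"xyz":[[0,0,0],[0,0,0],[0,0,0],[0,0,0],[0,0,0]],"delta_rot":[[0,0,0],[0,0,0],[0,0,0],[0,0,0],[0,0,0]]}' 40 25 &&
python3 -m jog '{"xyz":[[0,0,-0.02],[0,0,-0.02],[0,0,-0.02],[0,0,-0.02],[0,0,-0.02]],"delta_rot":[[0,0,0],[0,0,0.7],[0,0,1.6],[0,0,2.5],[0,0,3.4]]}'
python3 - <<'E'
from h import *
togo([.510,-.078,.010])
E
```

```text
time_s: 6.5
tcp_pos: [0.5106, -0.0766, 0.0133]
orientation: [3.141, -0.0, 1.053]
contact_force: [0.1, 0.1, -0.1]
grip_width: 0.0801
grasp_force: 0.0
time_s: 7.0
tcp_pos: [0.5105, -0.0773, 0.0138]
orientation: [3.141, -0.0, 1.051]
contact_force: [-2.3, 3.4, 6.9]
grip_width: 0.0474
grasp_force: 24.8
time_s: 7.5
tcp_pos: [0.5107, -0.0778, 0.0139]
orientation: [3.141, -0.001, 0.571]
contact_force: [0.0, -0.7, -1.1]
grip_width: 0.0472
grasp_force: 26.2
t 7.5 tcp [ 0.5107 -0.0778  0.0139] yaw 32.7 j [-0.38  0.58  1.75 -0.    0.82  0.62] grip 0.04724196565250758 26.198008954524994 F [ 0.  -0.7 -1.1] M [-0.14 -0.1  -0.02]
units to [0.51, -0.078, 0.01] [-0.017 -0.005  0.097]
```

```bash
python3 -m jog '{"xyz":[[0,0,0],[0,0,0],[0,0,0],[0,0,0],[0,0,0]],"delta_rot":[[0,0,1],[0,0,2],[0,0,3],[0,0,4],[0,0,5]]}' &&
python3 -m jog '{"xyz":[[0,0,0],[0,0,0],[0,0,0],[0,0,0],[0,0,0]],"delta_rot":[[0,0,1],[0,0,2],[0,0,3.5],[0,0,5],[0,0,5]]}' && python3 -m jog '{"xyz":[[0,0,0],[0,0,0],[0,0,0]],"delta_rot":[[0,0,0.3],[0,0,0.3],[0,0,0.3]]}' && python3 -m jog '{"xyz":[[0,0,0],[0,0,0],[0,0,0],[0,0,-1],[0,0,-2]],"delta_rot":[[0,0,0],[0,0,0],[0,0,0],[0,0,0],[0,0,0]]}' 80
python3 - <<'E'
from h import *
togo([.511,.2187,.0925])
p=arm.camera("scene"); save(p,"s5.png",(245,180,325,250),6)
E
```

```text
time_s: 8.0
tcp_pos: [0.5106, -0.0779, 0.0139]
orientation: [3.141, -0.001, -0.128]
contact_force: [0.4, -1.0, -1.3]
grip_width: 0.0467
grasp_force: 26.2
time_s: 8.5
tcp_pos: [0.5104, -0.0779, 0.0139]
orientation: [3.141, -0.001, -0.826]
contact_force: [-1.6, -1.5, -0.2]
grip_width: 0.047
grasp_force: 26.3
time_s: 8.8
tcp_pos: [0.5104, -0.0778, 0.0139]
orientation: [3.141, -0.001, -0.861]
contact_force: [-1.5, -2.0, 1.2]
grip_width: 0.0471
grasp_force: 26.4
time_s: 9.3
tcp_pos: [0.5098, -0.0772, 0.094]
orientation: [3.141, 0.002, -0.862]
contact_force: [0.6, 0.2, 0.0]
grip_width: 0.08
grasp_force: 0.0
t 9.3 tcp [ 0.5098 -0.0772  0.094 ] yaw -49.4 j [-0.38  0.45  1.7   0.    1.    2.05] grip 0.08001122006953207 0.0 F [0.6 0.2 0. ] M [ 0.06 -0.03 -0.01]
units to [0.511, 0.2187, 0.0925] [-5.595 -4.839  0.045]
```

View pics/s5.png

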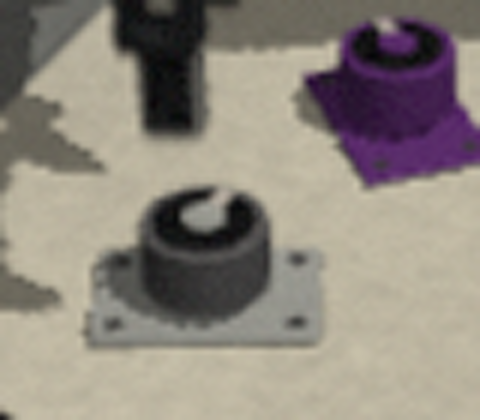

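R ran free: its plate lies as before while the rib went from the left to the upper right (215,195). L is the binder; fetch it.

```bash
python3 -m jog '{"xyz":[[-5.6,-4.84,0],[-5.6,-4.84,0],[-5.6,-4.84,0],[-5.6,-4.84,0],[-5.6,-4.84,0]],"delta_rot":[[0,0,-0.8],[0,0,-1.6],[0,0,-2.4],[0,0,-3.2],[0,0,-4]]}' 80
python3 - <<'E'
from h import *
togo([.511,.2187,.0925])
E
```

```text
time_s: 9.85
tcp_pos: [0.5111, 0.1746, 0.0936]
orientation: [-3.141, -0.0, -0.299]
contact_force: [0.4, 0.5, -0.2]
grip_width: 0.0795
grasp_force: 0.0
t 9.85 tcp [0.5111 0.1746 0.0936] yaw -17.1 j [0.11 0.49 1.62 0.   1.03 1.98] grip 0.07954052737048979 0.0 F [ 0.4  0.5 -0.2] M [-0.02 -0.05  0.02]
units to [0.511, 0.2187, 0.0925] [-0.326 -1.052  0.027]
```

```bash
python3 -m jog '{"xyz":[[-0.3,-0.98,0],[-0.3,-0.98,0],[-0.3,-0.98,0]],"delta_rot":[[0,0,0],[0,0,0],[0,0,0]]}'
python3 - <<'E'
from h import *
togo([.5113,.2185,.0105])
E
```

```text
time_s: 10.15
tcp_pos: [0.5114, 0.2139, 0.0933]
orientation: [3.141, 0.0, -0.302]
contact_force: [0.1, -0.2, 0.6]
grip_width: 0.08
grasp_force: 0.0
t 10.15 tcp [0.5114 0.2139 0.0933] yaw -17.3 j [ 0.18  0.52  1.58 -0.    1.04  2.06] grip 0.07995215437056614 0.0 F [ 0.1 -0.2  0.6] M [ 0.02 -0.08  0.01]
units to [0.5113, 0.2185, 0.0105] [-0.036 -0.109  2.069]
```

Grip firmly, then lift.

```bash
python3 -m jog '{"xyz":[[-0.03,-0.08,1],[-0.03,-0.08,1.7],[-0.03,-0.08,2.05],[-0.03,-0.08,2.05],[-0.03,-0.08,2.05]],"delta_rot":[[0,0,0],[0,0,0],[0,0,0],[0,0,0],[0,0,0]]}' 80 && python3 -m jog '{"xyz":[[0,0,0],[0,0,0],[0,0,0],[0,0,0],[0,0,0]],"delta_rot":[[0,0,0],[0,0,0],[0,0,0],[0,0,0],[0,0,0]]}' 40 60 &&
python3 -m jog '{"xyz":[[0,0,-0.5],[0,0,-1.2],[0,0,-2.2],[0,0,-3],[0,0,-3]],"delta_rot":[[0,0,0],[0,0,0],[0,0,0],[0,0,0],[0,0,0]]}'
python3 - <<'E'
from h import *
togo([.4495,-.331,.13])
p=arm.camera("top"); r=arm.masks_of(p,"tin"); m=r[0]["pixels"].astype(np.uint8)
c,_=cv2.findContours(m,cv2.RETR_EXTERNAL,cv2.CHAIN_APPROX_SIMPLE);c=max(c,key=cv2.contourArea)
a=cv2.approxPolyDP(cv2.convexHull(c),8,True)[:,0]; K=np.array([ray(p,*k,.055) for k in a]);print(r[0]["conf"],a.tolist(),K.round(3).tolist(),K.mean(0))
E
```

```text
time_s: 10.65
tcp_pos: [0.5123, 0.2164, 0.0126]
orientation: [-3.141, -0.001, -0.305]
contact_force: [-0.1, -0.1, -0.0]
grip_width: 0.0797
grasp_force: 0.0
time_s: 11.15
tcp_pos: [0.5125, 0.2173, 0.0133]
orientation: [-3.14, -0.003, -0.304]
contact_force: [-1.4, 1.4, 8.6]
grip_width: 0.0462
grasp_force: 60.3
time_s: 11.65
tcp_pos: [0.5133, 0.2173, 0.136]
orientation: [-3.138, -0.007, -0.303]
contact_force: [1.0, 0.7, -2.9]
grip_width: 0.046
grasp_force: 63.4
t 11.65 tcp [0.5133 0.2173 0.136 ] yaw -17.4 j [ 0.19  0.47  1.53 -0.    1.13  2.06] grip 0.045981229673646706 63.37072134017944 F [ 1.   0.7 -2.9] M [-0.01 -0.05 -0.04]
units to [0.4495, -0.331, 0.13] [ 2.572 13.558  0.118]
0.59 [[478, 107], [523, 191], [446, 226], [405, 142]] [[0.571, -0.369, 0.055], [0.394, -0.444, 0.055], [0.327, -0.288, 0.055], [0.499, -0.217, 0.055]] [ 0.44755919 -0.32954898  0.055     ]
```

```bash
python3 -m jog '{"xyz":[[2.6,13.5,0],[2.6,13.5,0],[2.6,13.5,0],[2.6,13.5,0],[2.6,13.5,0]],"delta_rot":[[0,0,0.7],[0,0,1.4],[0,0,2.1],[0,0,2.8],[0,0,3.5]]}'
python3 - <<'E'
from h import *
togo([.448,-.330,.13])
E
```

```text
time_s: 12.25
tcp_pos: [0.4816, -0.033, 0.1298]
orientation: [3.14, 0.003, -0.796]
contact_force: [1.9, -0.9, -3.3]
grip_width: 0.0461
grasp_force: 63.6
t 12.25 tcp [ 0.4816 -0.033   0.1298] yaw -45.6 j [-0.31  0.33  1.76 -0.    1.06  2.06] grip 0.04606526935422404 63.62008094787598 F [ 1.9 -0.9 -3.3] M [-0.   -0.06 -0.01]
units to [0.448, -0.33, 0.13] [ 4.719  5.793 -0.009]
```

```bash
python3 -m jog '{"xyz":[[4.65,5.7,0],[4.65,5.7,0],[4.65,5.7,0],[4.65,5.7,0],[4.65,5.7,0]],"delta_rot":[[0,0,0.5],[0,0,1],[0,0,1.5],[0,0,2],[0,0,2]]}' && python3 -m jog '{"xyz":[[2,0.9,0],[2,0.9,0]],"delta_rot":[[0,0,0],[0,0,0]]}'
python3 - <<'E'
from h import *
togo([.448,-.330,.13])
E
```

```text
time_s: 12.75
tcp_pos: [0.4548, -0.2814, 0.1296]
orientation: [3.141, 0.003, -1.074]
contact_force: [0.9, 0.3, -2.1]
grip_width: 0.0463
grasp_force: 63.7
time_s: 12.95
tcp_pos: [0.4616, -0.3698, 0.1293]
orientation: [3.141, 0.003, -1.073]
contact_force: [1.6, 0.7, -2.1]
grip_width: 0.0463
grasp_force: 63.8
t 12.95 tcp [ 0.4616 -0.3698  0.1293] yaw -61.5 j [-0.87  0.55  1.42 -0.    1.17  1.77] grip 0.04626040955589556 63.783406019210815 F [ 1.6  0.7 -2.1] M [ 0.04 -0.02  0.04]
units to [0.448, -0.33, 0.13] [-1.036 -0.175 -0.014]
```

```bash
python3 -m jog '{"xyz":[[-1.1,-0.2,0],[-1.1,-0.2,0],[-1.1,-0.2,0]],"delta_rot":[[0,0,0],[0,0,0],[0,0,0]]}'
python3 - <<'E'
from h import *
togo([.448,-.330,.0175])
p=arm.camera("top"); save(p,"t6.png",(380,80,550,250),3)
E
```

```text
time_s: 13.25
tcp_pos: [0.4481, -0.324, 0.1296]
orientation: [3.141, 0.004, -1.071]
contact_force: [0.2, -0.4, -3.2]
grip_width: 0.0461
grasp_force: 63.8
t 13.25 tcp [ 0.4481 -0.324   0.1296] yaw -61.4 j [-0.84  0.47  1.54 -0.    1.13  1.8 ] grip 0.046110823136697586 63.80046486854553 F [ 0.2 -0.4 -3.2] M [-0.04 -0.08 -0.03]
units to [0.448, -0.33, 0.0175] [0.142 0.072 2.802]
```

View pics/t6.png

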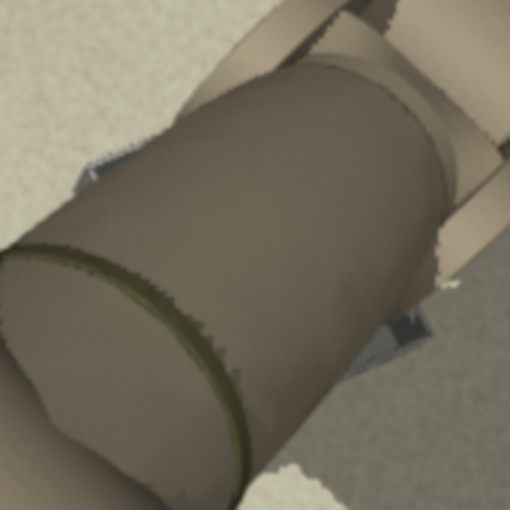

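The arm hides the tin from above (only corners at (85,180) and (430,330) show), so I rely on the measured tin centre and lower in stages, watching the force.

```bash
python3 -m jog '{"xyz":[[0.12,0.07,0.6],[0.12,0.07,1.3],[0.12,0.07,2],[0.12,0.07,2.5],[0.12,0.07,2.5]],"delta_rot":[[0,0,0],[0,0,0],[0,0,0],[0,0,0],[0,0,0]]}' && python3 -m jog '{"xyz":[[0,0,0.15],[0,0,0.26],[0,0,0.26]],"delta_rot":[[0,0,0],[0,0,0],[0,0,0]]}'
python3 - <<'E'
from h import *
togo([.448,-.330,.0173])
E
```

```text
time_s: 13.8
tcp_pos: [0.4476, -0.3297, 0.0288]
orientation: [3.14, 0.005, -1.072]
contact_force: [0.3, 1.3, -3.4]
grip_width: 0.0462
grasp_force: 63.8
time_s: 14.1
tcp_pos: [0.4488, -0.3308, 0.0214]
orientation: [-3.142, -0.0, -1.072]
contact_force: [-0.3, 0.6, -3.3]
grip_width: 0.046
grasp_force: 63.8
t 14.1 tcp [ 0.4488 -0.3308  0.0214] yaw -61.4 j [-0.85  0.63  1.61 -0.    0.9   1.8 ] grip 0.045995940583004 63.806354999542236 F [-0.3  0.6 -3.3] M [-0.03  0.   -0.01]
units to [0.448, -0.33, 0.0173] [-0.026  0.008  0.102]
```

```bash
python3 -m jog '{"xyz":[[0,0,0.08],[0,0,0.08],[0,0,0.08]],"delta_rot":[[0,0,0],[0,0,0],[0,0,0]]}' && python3 -m jog '{"xyz":[[0,0,0],[0,0,0],[0,0,0],[0,0,-0.6],[0,0,-1.6]],"delta_rot":[[0,0,0],[0,0,0],[0,0,0],[0,0,0],[0,0,0]]}' 70 && python3 -m jog '{"xyz":[[0,0,-1],[0,0,-2],[-1.5,-3,-2.5],[-3,-6,-2.5],[-3,-6,-2.5]],"delta_rot":[[0,0,0],[0,0,0],[0,0,0],[0,0,0],[0,0,0]]}' && python3 -m jog '{"xyz":[[-1,-1.5,0],[-1,-1.5,0],[-1,-1.5,0],[-1,-1.5,0]],"delta_rot":[[0,0,0],[0,0,0],[0,0,0],[0,0,0]]}'
python3 - <<'E'
from h import *
togo([.448,-.330,.0173])
p=arm.camera("top"); save(p,"t7.png",(290,90,540,260),3)
E
```

```text
time_s: 14.4
tcp_pos: [0.4488, -0.3307, 0.0182]
orientation: [-3.142, -0.0, -1.072]
contact_force: [-0.2, 0.5, -3.5]
grip_width: 0.0461
grasp_force: 63.8
time_s: 14.9
tcp_pos: [0.4478, -0.3297, 0.081]
orientation: [3.141, 0.005, -1.072]
contact_force: [1.3, -0.5, 0.1]
grip_width: 0.0701
grasp_force: 0.0
time_s: 15.4
tcp_pos: [0.5348, -0.2068, 0.1759]
orientation: [-3.141, -0.001, -1.073]
contact_force: [0.1, -1.1, -0.3]
grip_width: 0.0704
grasp_force: 0.0
time_s: 15.8
tcp_pos: [0.5674, -0.1445, 0.1752]
orientation: [3.141, -0.0, -1.071]
contact_force: [0.9, 0.0, 0.3]
grip_width: 0.07
grasp_force: 0.0
t 15.8 tcp [ 0.5674 -0.1445  0.1752] yaw -61.4 j [-0.45  0.49  1.39 -0.    1.26  2.19] grip 0.06998043630463457 0.0 F [0.9 0.  0.3] M [-0.04  0.02 -0.05]
units to [0.448, -0.33, 0.0173] [2.64  4.842 3.949]
```

View pics/t7.png

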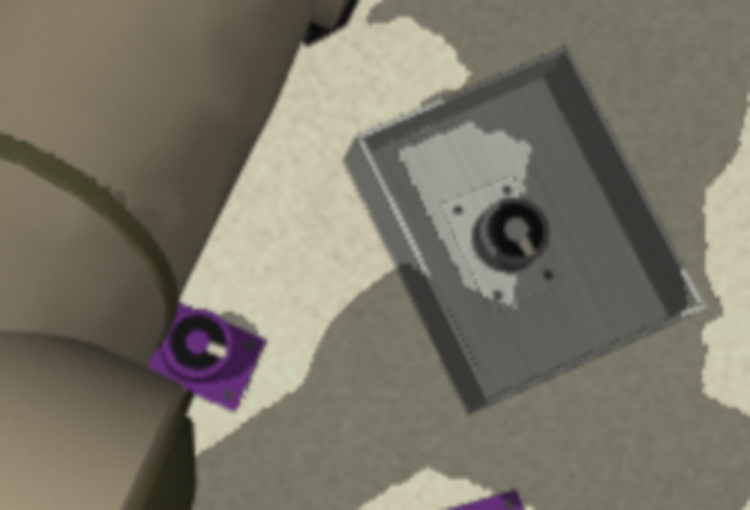

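The binding roller lies flat inside the tin, wheel at (513,233), clear of the walls. The gripper is clear and touching nothing, so I'm handing in.

```bash
python3 -c "
from bench import arm
print(arm.sign_off())"
```

```text
the job is handed in; nothing more can be done
None
```

I handed the job in at about 16 s: the binding roller (the left one) lies flat in the tin, and the free one (right) stands in place with its wheel turned about 110°.

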